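Stand the card pole in its spring-plunger holder

ROBOT

A 6-joint arm with a two-finger parallel gripper is mounted at the origin on a cart in front of the work surface, level with it; the furniture and walls round the work are solid. World frame = base frame: x ahead of the robot, y to its left, z up, the work surface at z = 0. Lengths are in mm, angles in rad, forces in N, time in s.
With the tool pointing down it reaches from about 350 to 875 mm from the base axis. Payload 4.2 kg.
Tool frame: the origin (TCP) lies midway between the tips of the shut fingers; the grasp point (between the pads) lies 19 mm behind it (tcp_to_grasp is the distance from the TCP to the grasp point, in mm); z points along the fingers, y is the line along which they close (so a half turn about z gives the same grasp; the last joint's range is limited). The gripper opens to 85 mm and grips with 20 to 120 N. Pads are 22 mm wide; open, the fingers measure 114 mm over their backs; the gripper's body (76 mm by 85 mm) begins 54 mm behind the grasp point. The pads swing forward as they close: fully open they stand 13 mm farther back than shut.
Start: joints at [-0.858, 0.385, 0.008, 0, -1.194, -0.259], TCP at [274.002, -561.714, 231.312] pointing down, gripper open.
Joint ranges: [-3.14, 3.14], [-1.21, 2.06], [-1.07, 1.41], [-3.16, 2.05], [-2.99, -0.16], [-3.1, 3.1]. Speed limits (rad/s): [2.79, 2.79, 3.14, 3.14, 3.14, 3.14].

INTERFACE

Orientations are given as a unit quaternion [x, y, z, w].
In Python, from bench import read_state, get_image, job_done, tcp_to_grasp gives the robot as it stands.
- The arm moves only by the tool jog_arm, never from a script. Its argument "plan" is a list of rows, each a list of 3 entries, a list of its own where there are three numbers: the finger opening in mm, from 0 to 85.4, then the shift along the tool's x, y, z as a fraction of full scale, then the turn, a rotation vector about the tool's x, y, z as a fraction of full scale. A call has 1 to 10 rows; each row is the pose to reach, as a shift and turn from the pose commanded when the call began, along the tool's axes at that moment; what a row does not reach only later rows make up. Full scale, the value 1, is 0.1 m for a shift and 60 degrees for a turn. A row lasts 1/8 s, in which the tool goes at most 62.5 mm and 10.7 degrees, less where a joint would pass 70% of its speed; a pose out of reach is approached as far as the arm can. A call with a number of a shift or a turn outside -1 to 1 is refused whole. A call with a gripper value outside its range is refused whole. The fingers move at their own pace and stop on an object; the grip force is fixed at half the most. Time passes only in rows, so rows that repeat a pose let the fingers close. It gives the time, the measured TCP pose, the force, the opening and the grip force at its end, in the units of the state.
- read_state(): the state, without advancing time (a new reading comes with each control period).
- get_image(name): name is "scene" or "top"; returns a dict with "img" (384x512x3 uint8, red, green, blue), "range_z" (384x512 float32, mm along the optical axis (not along the pixel's ray), 0 where there is no reading), "intrinsics" (3x3 intrinsics, pixels), "extrinsics" (4x4, takes a point from camera to world coordinates). Camera axes: x right, y down, z forward; pixel columns grow to the right and rows downward; lengths in mm; the calibration is good to about 2 mm. A picture is of the moment at which its call begins.
- job_done(): hands the job in; it is judged then, once.
The state is a dict: "clock": time; "joints": joint angles; "joint_vel": joint speeds; "joint_efforts": joint torques, N m; "position": TCP position; "ee_rot": TCP orientation; "contact_force": force on the tool from outside, world axes, zero at the start; "wrist_torque": the same for the moment, N m; "gripper_width": finger opening in mm; "grasp_force": force on a finger pad.
Only numpy, scipy, OpenCV 4.12 (cv2) and the standard library are available. Lean on these libraries where they do the work, as an engineer would, in place of code of your own. Each camera call takes 0.05 s, during which the arm holds its last target. There are 200 camera calls.

TASK

Set up the price-card pole for the packing table: draw the pole with the slotted card clip on top out of the wooden parking stand and slide it upright into the grey-flanged metal post holder, past the side spring plunger, until it bears firmly on the springy rubber stop hidden in the bore. The stop is set to a different depth each time, so feel for it and do not force the pole or squash the stop; then let go. Leave the round-knobbed pole in the stand and the other things alone.

Things in the scene. Friction and masses are not known exactly. Their poses are not given: they have to be found in the camera images.
- clip_pole: the pole to move: round steel shaft 12 mm diameter, 135 mm long, foot tapered over the last 6 mm to 5 mm diameter, with a black card-clip block on top, 18 mm thick (own x) by 36 mm wide (own y), from 135 to 169 mm above the foot (two thin lips with a slot between, along y, above that to 176 mm). Mass 0.18 kg. Origin at the centre of the foot's end, z up along the shaft. It stands in one of the two holes of the parking stand
- pole_foot (a point): centre of the foot's end of clip_pole (its lowest point)
- pole_grip (a point): centre of the card-clip block of clip_pole, on its axis 155 mm above the foot: place to grip, across the 18 mm thickness (x axis)
- knob_pole: bystander: a pole with the same shaft but a round black knob (34 mm wide, top 171 mm above the foot) in the other hole of the parking stand; it must stay there. Origin at its foot's end, z up
- stand: wooden parking stand, 60 x 150 x 55 mm (x, y, z), fixed; two upright loose square holes 14.5 mm wide and 40 mm deep at y = -45 and +45 mm, floor 15 mm above the table. Origin at the centre of the underside, z up
- holder: post holder fixed to the table: grey flange 80 x 100 x 10 mm with a bare metal block 36 x 36 mm standing on it up to 85 mm above the table; upright round bore, 14.5 mm wide, 3 mm chamfer at the mouth. On its +y side is the plunger barrel, whose black knob reaches 41 mm from the bore axis (46 mm with the plunger pressed back), 18 mm below the rim. Origin at the centre of the underside, on the bore axis, z up
- holder_mouth (a point): centre of the bore's mouth, at the rim, 85 mm above the table, axes as the holder
- plunger (a joint): side spring plunger of the holder, m pressed back: 0 free, up to 0.007. Rounded nose (10 mm) on the bore's +y side, centred 18 mm below the rim, standing 5 mm into the bore when free; spring 10 N free plus 1 N per mm. The pole's tapered foot rides over it between about 17 and 25 mm below the rim (a push of 5 to 18 N), then the shaft slides on against friction that sticks and slips by a few newtons round a mean of 2 to 10 N and the plunger reads 0.001 to 0.003
- pad (a joint): rubber stop pad at the bottom of the bore, m pressed down: 0 free, resisting 3 N per mm. The free pad's top lies somewhere between 38 and 64 mm below the rim, different each time and not visible; push until the resistance has risen some 6 to 10 N above the mean plunger friction felt on the way (take that between about 26 and 36 mm deep). It must not be squashed by more than 15 N
- date_stamp: bystander: small standing stamp, 24 x 42 x 64 mm, brown knob, origin under its centre

How it is judged (in metres and radians):
On the way, in this order (a step that is already met when the one before it is completed fails the run):
1. the clip pole is drawn up out of the parking stand (z of pole_foot in the frame of stand above 0.06 m), for 0.1 s.
2. the clip pole, in the bore and past the plunger, presses the rubber stop down by at least 1.5 mm (4.5 N) (value of joint pad above 0.0015 m and value of joint plunger above 0.0005 m and horizontal distance between pole_foot and holder_mouth below 0.005 m and z of pole_foot in the frame of holder_mouth below -0.036 m), for 0.1 s.
At the end, for the whole second after the job is handed in: clip pole upright (0.08 rad) in the bore, foot within 5 mm of its axis and over 36 mm below the rim, gripped by the plunger (over 0.5 mm back), bearing on the stop (pad down over 0.3 mm), released, at rest; knobbed pole within 10 mm of its place (z of pole_foot in the frame of holder_mouth below -0.036 m and horizontal distance between pole_foot and holder_mouth below 0.005 m and angle between clip_pole's own z axis and vertical below 0.08 rad and value of joint plunger above 0.0005 m and value of joint pad above 0.0003 m and linear speed of clip_pole below 0.01 m/s and distance of knob_pole from where it was at the start of the episode below 0.01 m); the robot touches nothing.
It fails at once if the rubber stop is squashed: pressed down more than 5 mm (15 N) (value of joint pad above 0.005 m).
It fails at once if the clip pole is forced: its contact forces with the holder (the plunger's squeeze of about 25 N included) pass 60 N (contact force between clip_pole and holder above 60 N).
It fails at once if the knobbed pole is lifted or moved more than 20 mm (distance of knob_pole from where it was at the start of the episode above 0.02 m).
It fails at once if the stamp is pushed more than 30 mm (distance of date_stamp from where it was at the start of the episode above 0.03 m).
It also fails if it takes over 72 s, if anything falls off the work surface, if the arm or the gripper's body presses on something with over 40 N, if the wrist force passes 120 N, or if a joint passes its speed limit or range.

## Working session

There is one attempt and no reset: what is moved stays moved. The work goes in short steps, Python scripts to look and compute and a tool call to move; the robot and the scene stay as the last step left them, time stands still between calls to the robot, and variables do not carry over. Pictures are saved under pics/ and viewed, at most 10 in all, crops included, and the job is handed in when it is done.

Besides the shell and the picture viewer there is one more tool, called after "Emit:" by a JSON object that holds its "op" and its "data", one argument or row to a line. jog_arm: Moves the arm, as the interface text tells. Its arguments: {"type":"object","properties":{"plan":{"type":"array"}},"required":["plan"]}

```bash
mkdir -p pics; ls; python3 - <<'E'
from bench import *
import cv2,numpy as np
np.set_printoptions(precision=4,suppress=True)
s=read_state(); print(s); print(tcp_to_grasp)
for n in("scene","top"):
    d=get_image(n); cv2.imwrite(f"pics/{n}0.png",d["img"][...,::-1]); np.savez(f"{n}0.npz",**d); print(d["intrinsics"],d["extrinsics"])
E
```

```text
pics
{'clock': 0.0, 'joints': array([-0.8584,  0.3855,  0.0066, -0.0005, -1.194 , -0.2586]), 'joint_vel': array([ 0.0005,  0.0006, -0.0007,  0.0005,  0.0002, -0.0005]), 'joint_efforts': array([ -0.    , -39.2289,  18.84  ,   4.1861,  -0.0046,   0.    ]), 'position': array([ 273.7685, -561.2042,  230.2261]), 'ee_rot': array([-0.2249,  0.9744,  0.001 , -0.0003]), 'contact_force': array([-0.3041,  0.3251, -0.2833]), 'wrist_torque': array([ 0.0268, -0.0194,  0.0018]), 'grasp_force': 0.0, 'gripper_width': 85.57160642052172}
18.700000000000003
[[452.1839   0.     251.5023]
 [  0.     452.1839 188.0982]
 [  0.       0.       1.    ]] [[  -0.7204   -0.5231    0.4554   16.5649]
 [  -0.6935    0.547    -0.4688  540.1754]
 [  -0.0039   -0.6536   -0.7568 1079.9049]
 [   0.        0.        0.        1.    ]]
[[393.3774   0.     255.966 ]
 [  0.     393.3774 186.0619]
 [  0.       0.       1.    ]] [[   0.0099   -0.9994    0.0338  538.6907]
 [  -0.9999   -0.01     -0.0027  -42.331 ]
 [   0.003    -0.0337   -0.9994 1172.4226]
 [   0.        0.        0.        1.    ]]
```

View pics/scene0.png

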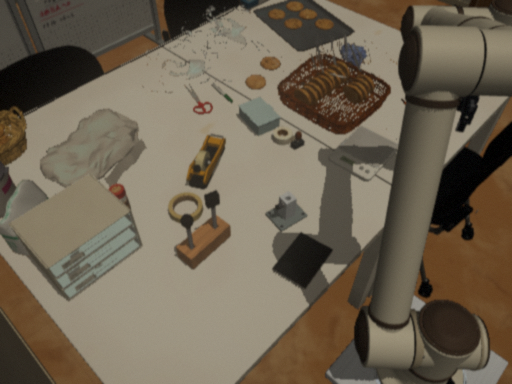

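View pics/top0.png

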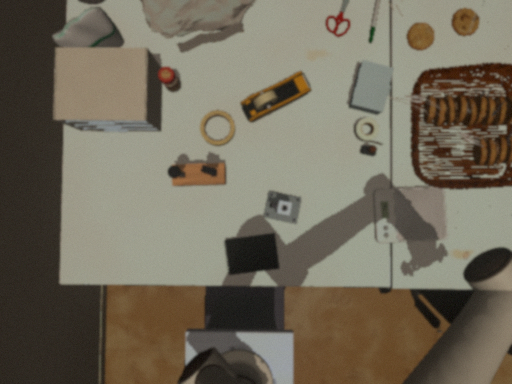

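The top view shows the stand near (198,174), with the knob at (177,172) and the clip at (209,170). The holder is at (283,207), and the stamp is probably at (369,150). Next I'll zoom in and measure.

```bash
cat > h.py <<'E'
import numpy as np,cv2
def load(n): return dict(np.load(n))
def pts(d):
    K,T=d["intrinsics"],d["extrinsics"]; Z=d["range_z"].astype(float)
    v,u=np.mgrid[:Z.shape[0],:Z.shape[1]]
    c=np.stack([(u-K[0,2])/K[0,0]*Z,(v-K[1,2])/K[1,1]*Z,Z],-1)
    return c@T[:3,:3].T+T[:3,3]
def ray(d,u,v,z):
    K,T=d["intrinsics"],d["extrinsics"]
    r=T[:3,:3]@np.array([(u-K[0,2])/K[0,0],(v-K[1,2])/K[1,1],1]); return T[:3,3]+r*(z-T[2,3])/r[2]
def proj(d,p):
    K,T=d["intrinsics"],d["extrinsics"]; c=T[:3,:3].T@(np.asarray(p,float)-T[:3,3]); q=K@c; return q[:2]/q[2]
E
python3 - <<'E'
from h import *
a=load("top0.npz");b=load("scene0.npz")
A=cv2.resize(a["img"][150:230,160:310],None,fx=5,fy=5,interpolation=cv2.INTER_CUBIC)
B=cv2.resize(b["img"][180:275,165:315],None,fx=5,fy=5,interpolation=cv2.INTER_CUBIC)
cv2.imwrite("pics/A.png",A[...,::-1]);cv2.imwrite("pics/B.png",B[...,::-1])
np.set_printoptions(precision=1,suppress=True)
for n,d in(("top",a),("scene",b)):
    P=pts(d)
    for lo,hi in((140,185),(75,95),(48,60),(6,14)):
        m=((P[...,2]>lo)&(P[...,2]<hi)&(P[...,0]>380)&(P[...,0]<700)&(P[...,1]>-200)&(P[...,1]<300)).astype(np.uint8)
        k,L,st,c=cv2.connectedComponentsWithStats(m)
        for i in range(1,k):
            if st[i,4]>8: print(n,lo,st[i],c[i],np.median(P[L==i],0),P[L==i].min(0),P[L==i].max(0))
E
```

```text
top 140 [167 166  13  13 114] [173.4 172. ] [605.4 163.8 180.6] [590.7 150.8 166.2] [621.5 181.3 185. ]
top 140 [203 168   8   4  10] [206.4 169.7] [611.4  80.1 182.9] [608.9  71.1 181.8] [616.2  88.9 184.4]
top 140 [214 170   3   7  10] [215. 173.] [605.7  60.2 167.3] [597.5  57.2 157.4] [612.4  62.9 182.4]
top 75 [273 201  19  15 165] [283.  207.7] [ 518.  -120.4   84.8] [ 496.3 -142.5   75.1] [534.9 -93.3  89.9]
top 48 [171 163  54  23 856] [198.9 174.9] [603.3 122.3  55.1] [577.   45.5  48.4] [641.3 197.2  59.9]
top 6 [225 173   2   8   9] [225.1 176.8] [603.9  46.4   9. ] [594.8  43.6   7. ] [615.9  46.7  13.9]
top 6 [263 192  38  32 628] [282.2 207.5] [ 514.3 -125.6   10.1] [ 469.8 -176.2    6. ] [561.  -67.1  14. ]
top 6 [224 233  53  21 596] [251.7 244.6] [405.1 -35.7  12. ] [ 380.5 -106.3    6.3] [440.4  47.   14. ]
scene 140 [204 196  16  13 138] [211.9 202.4] [604.7  81.9 168.8] [597.2  61.1 141.1] [623.9  97.3 184.9]
scene 140 [180 214  14  16 140] [186.4 221.4] [600.4 171.3 177.3] [590.2 152.6 141. ] [621.3 183.2 185. ]
scene 75 [279 192  18  15 151] [287.2 198.7] [ 515.
[... 210 characters left out ...]
[604.  168.7  85.2] [601.6 162.4  77.2] [610.  173.3  93.2]
scene 48 [282 205  14   8  32] [288.2 208.5] [ 501.4 -108.7   53.9] [ 496.5 -135.2   48. ] [519.1 -97.8  59. ]
scene 48 [176 215  54  47 945] [202.6 237.7] [604.9 125.5  54.1] [575.3  45.7  48.1] [641.7 198.5  59.8]
scene 6 [266 204  42  28 411] [285.3 217.8] [ 500.6 -101.     9.1] [ 468.7 -170.6    6. ] [563.  -65.7  13.9]
scene 6 [194 215   6   6  10] [196.6 217.5] [697.8  73.   11. ] [696.2  62.7   7.9] [699.4  84.3  12.6]
scene 6 [272 233  47  45 750] [294.6 254. ] [405.9 -32.7  11.4] [ 380.1 -107.2    6. ] [440.5  49.1  14. ]
scene 6 [178 235  53  34  97] [204.3 254.8] [580.2 150.3   9.8] [574.8  47.1   6. ] [634.3 198.5  14. ]
```

View pics/A.png

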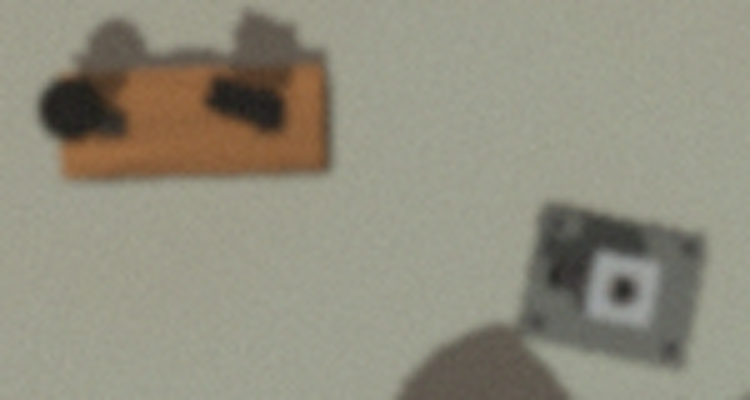

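View pics/B.png

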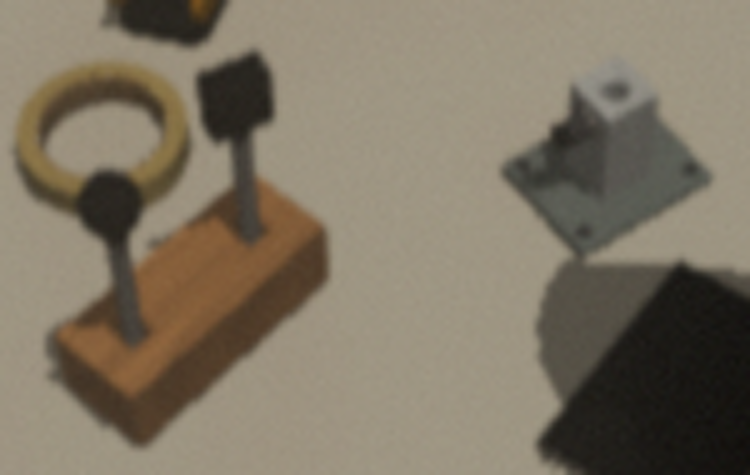

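The crops show the clip's long axis and the holder both turned about −13° from world y. The plunger knob is on the image-left (+y) side, and the bore is at crop (623,289). Now I'll get exact numbers from the masks.

```bash
cat >> h.py <<'E'
def blobs(m,amin=20):
    k,L,st,c=cv2.connectedComponentsWithStats(m.astype(np.uint8)); return [(L==i,st[i],c[i]) for i in range(1,k) if st[i,4]>=amin]
def rect_at(d,m,z):
    """min-area rect of mask outline cast on plane z: centre, size, long-side yaw deg"""
    c=max(cv2.findContours(cv2.resize(m.astype(np.uint8)*255,None,fx=8,fy=8,interpolation=cv2.INTER_LINEAR)//128,cv2.RETR_EXTERNAL,cv2.CHAIN_APPROX_NONE)[0],key=cv2.contourArea)
    w=np.array([ray(d,(u+.5)/8-.5,(v+.5)/8-.5,z)[:2] for u,v in c[:,0]],np.float32)
    r=cv2.minAreaRect(w); b=cv2.boxPoints(r); e=[b[1]-b[0],b[2]-b[1]]; e=max(e,key=np.linalg.norm)
    return np.round(r[0],1),np.round(sorted(r[1]),1),round(np.degrees(np.arctan2(e[1],e[0]))%180,1)
E
python3 - <<'E'
from h import *
np.set_printoptions(precision=1,suppress=True)
for n,(x0,x1,y0,y1) in(("top",(160,310,150,230)),("scene",(165,315,180,275))):
    d=load(n+"0.npz"); I=d["img"]; H=cv2.cvtColor(I,cv2.COLOR_RGB2HSV).astype(int)
    roi=np.zeros(I.shape[:2],bool); roi[y0:y1,x0:x1]=1
    V=H[...,2];S=H[...,1]; P=pts(d)
    dark=roi&(V<70)&(P[...,2]>125)
    for m,st,c in blobs(dark,15): print(n,"dark",st,c,rect_at(d,m,182), "ray170",ray(d,*c,170)[:2])
    wood=roi&(S>90)&(V>70)
    for m,st,c in blobs(wood,200): print(n,"wood",st,rect_at(d,m,55))
    bl=roi&(np.abs(P[...,2]-85)<6)&(V>120)
    for m,st,c in blobs(roi&(V>(150))&(S<40),40): print(n,"bright",st,c,V[m].mean(),rect_at(d,m,85))
    u,v=(284.5,207.3) if n=="top" else (287.5,198.)
    u,v=int(u),int(v); print(V[v-9:v+10,u-11:u+11] if n=="top" else V[v-9:v+12,u-11:u+11])
    hole=roi&(V<90); 
    for m,st,c in blobs(roi&(V<105)&(P[...,2]>60)&(P[...,1]<-80),3): print(n,"hole",st,c,ray(d,*c,85)[:2])
    fl=roi&(np.abs(P[...,2]-10)<7)&(P[...,1]<-50)&(P[...,0]>460)
    if n=="top": print("flange",rect_at(d,cv2.morphologyEx((roi&(P[...,2]>5)&(P[...,1]<-50)&(P[...,0]>460)&(P[...,0]<570)).astype(np.uint8),cv2.MORPH_OPEN,np.ones((3,3))),10))
E
```

```text
top dark [169 166  11  12 105] [174.1 171.4] (array([606.8, 162. ]), array([27.4, 30. ]), np.float32(0.9)) ray170 [607.8 164.3]
top dark [202 166  14  10  89] [208.9 170.3] (array([610.4,  74.2]), array([18.9, 37.4]), np.float32(72.1)) ray170 [611.7  75.4]
top wood [172 162  53  24 924] (array([610.3, 119.7]), array([ 64.8, 151.4]), np.float32(92.2))
top bright [ 160  150  150   80 8746] [235.  189.6] 158.94123027669792 (array([565.6,  14. ]), array([221. , 415.7]), np.float32(90.6))
top bright [279 202  12  12  58] [284.4 207.5] 154.8448275862069 (array([ 516.7, -124.2]), array([32.1, 32.9]), np.float32(82.4))
[[ 71  68  63  64  63  61  63  68  61  64  64  64  60  61  62  73  87  98
  103 100 103  98]
 [ 62  62  60  61  64  68  75  85  82  75  72  68  67  67  63  70  86  96
  101  99 103 101]
 [ 59  60  62  63  60  76 105 111 115 112  99  86  84  81  78  83  93 100
  102 104 104 103]
 [ 59  59  59  56  65  89 121 142 145 138 131 124 121 116 106 107 112 112
  111 102 102 103]
 [ 55  60  54  64  72 100 132 154 158 157 151 150 150 143 142 140 134 133
  125 110 106 105]
 [ 59  55  54  5
[... 3324 characters left out ...]
  88  90 112 138]
 [121 100  74  61  60  61  71  84  77  80  97 107  99  92  91  91  91  88
   88  89  99 120]
 [ 71  59  53  57  60  58  63  65  69  74  81  91  92  88  89  91  87  90
   86  88  92 100]
 [ 47  43  43  58  54  55  55  60  64  69  78  89  88  87  87  90  89  87
   89  89  92  92]
 [ 43  43  44  47  54  55  56  60  66  70  77  84  87  91  90  90  88  87
   89  87  90  89]
 [ 45  38  45  49  51  60  65  67  67  71  80  85  88  88  90  90  90  88
   89  88  91  93]
 [ 49  47  51  59  65  67  69  65  71  71  82  88  86  86  88  88  91  87
   87  89  91  92]]
scene hole [286 197   5   3  12] [287.8 197.9] [ 514.7 -121.1]
scene hole [275 198  21  12 126] [284.1 204.5] [506.3 -95.6]
```

Emit:
{"op": "jog_arm", "data": {
  "plan": [
    [60, [-1, 0.73, 0], [0, 0, -0.767]],
    [60, [-1, 0.73, 0], [0, 0, -0.767]],
    [60, [-1, 0.73, 0], [0, 0, -0.767]],
    [60, [-1, 0.73, 0], [0, 0, -0.767]],
    [60, [-1, 0.73, 0], [0, 0, -0.767]],
    [60, [-1, 0.73, 0], [0, 0, -0.767]]
  ]
}}

```text
clock: 0.85
position: [331.8, -452.0, 230.9]
ee_rot: [-0.588, 0.809, 0.0, -0.0]
contact_force: [-0.4, 0.2, -0.3]
gripper_width: 59.9
grasp_force: 0.0
```

Emit:
{"op": "jog_arm", "data": {
  "plan": [
    [60, [-1, -0.17, 0], [0, 0, 0]],
    [60, [-1, -0.17, 0], [0, 0, 0]],
    [60, [-1, -0.17, 0], [0, 0, 0]]
  ]
}}

```text
clock: 1.23
position: [379.7, -360.7, 231.4]
ee_rot: [-0.589, 0.808, 0.0, 0.0]
contact_force: [-0.3, 0.7, -0.3]
gripper_width: 60.2
grasp_force: 0.0
```

Emit:
{"op": "jog_arm", "data": {
  "plan": [
    [60, [-1, -0.17, 0], [0, 0, 0]],
    [60, [-1, -0.17, 0], [0, 0, 0]],
    [60, [-1, -0.17, 0], [0, 0, 0]]
  ]
}}

```text
clock: 1.6
position: [426.7, -271.5, 231.3]
ee_rot: [-0.589, 0.808, 0.0, 0.0]
contact_force: [-0.4, -0.6, 0.7]
gripper_width: 59.9
grasp_force: 0.0
```

Emit:
{"op": "jog_arm", "data": {
  "plan": [
    [60, [-1, -0.17, 0], [0, 0, 0]],
    [60, [-1, -0.17, 0], [0, 0, 0]],
    [60, [-1, -0.17, 0], [0, 0, 0]]
  ]
}}

```text
clock: 1.98
position: [473.7, -182.2, 231.1]
ee_rot: [-0.588, 0.809, 0.0, -0.0]
contact_force: [0.4, -0.9, 0.3]
gripper_width: 60.1
grasp_force: 0.0
```

Emit:
{"op": "jog_arm", "data": {
  "plan": [
    [60, [-1, -0.17, 0], [0, 0, 0]],
    [60, [-1, -0.17, 0], [0, 0, 0]],
    [60, [-1, -0.17, 0], [0, 0, 0]]
  ]
}}

```text
clock: 2.35
position: [520.7, -92.6, 230.9]
ee_rot: [-0.588, 0.809, 0.0, -0.0]
contact_force: [-1.0, 0.2, 1.1]
gripper_width: 59.9
grasp_force: 0.0
```

Emit:
{"op": "jog_arm", "data": {
  "plan": [
    [60, [-1, -0.17, 0], [0, 0, 0]],
    [60, [-1, -0.17, 0], [0, 0, 0]],
    [60, [-1, -0.17, 0], [0, 0, 0]]
  ]
}}

```text
clock: 2.72
position: [567.7, -3.1, 230.7]
ee_rot: [-0.588, 0.809, 0.0, -0.0]
contact_force: [-0.2, -1.0, -0.4]
gripper_width: 60.0
grasp_force: 0.0
```

Emit:
{"op": "jog_arm", "data": {
  "plan": [
    [60, [-0.887, -0.172, 0], [0, 0, 0]],
    [60, [-0.887, -0.172, 0], [0, 0, 0]],
    [60, [-0.887, -0.172, 0], [0, 0, 0]],
    [60, [-0.887, -0.172, 0], [0, 0, 0]]
  ]
}}

```text
clock: 3.22
position: [610.2, 74.0, 231.2]
ee_rot: [-0.587, 0.81, 0.0, -0.001]
contact_force: [0.0, -0.5, -0.6]
gripper_width: 60.3
grasp_force: 0.0
```

```bash
python3 - <<'E'
from bench import *; from h import *
for n in("scene","top"):
    d=get_image(n); np.savez(f"{n}1.npz",**d)
b=load("scene1.npz"); B=cv2.resize(b["img"][120:275,120:300],None,fx=3.8,fy=3.8,interpolation=cv2.INTER_CUBIC)
cv2.imwrite("pics/C.png",B[...,::-1]); print(read_state()["position"])
E
```

```text
[610.25610744  74.30943125 231.55816929]
```

View pics/C.png

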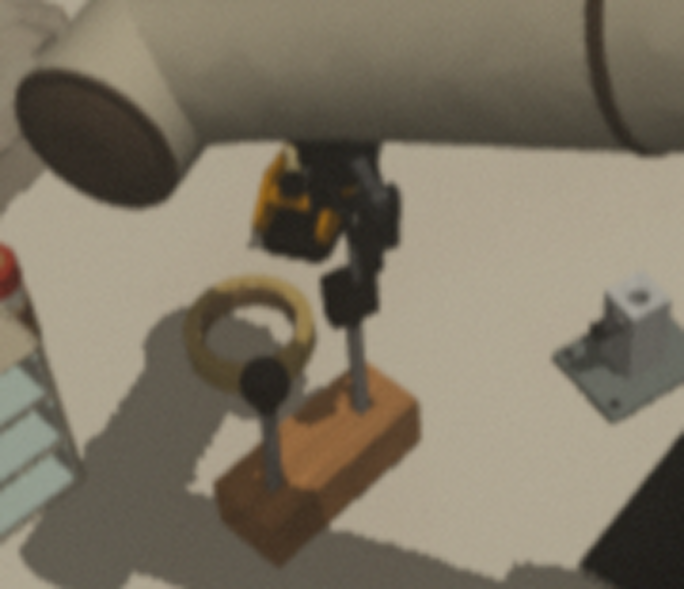

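The fingers are above the clip block at crop (348,295), and the clip is seen clear of the knob. I'll descend and grip.

Emit:
{"op": "jog_arm", "data": {
  "plan": [
    [60, [-0.02, -0.005, 0.4], [0, 0, 0]],
    [60, [-0.02, -0.005, 0.7], [0, 0, 0]],
    [60, [-0.02, -0.005, 0.8], [0, 0, 0]],
    [60, [-0.02, -0.005, 0.8], [0, 0, 0]],
    [60, [-0.02, -0.005, 0.8], [0, 0, 0]]
  ]
}}

```text
clock: 3.95
position: [612.8, 77.9, 153.0]
ee_rot: [-0.588, 0.809, -0.001, 0.001]
contact_force: [-0.6, -0.3, 0.4]
gripper_width: 60.1
grasp_force: 0.0
```

Emit:
{"op": "jog_arm", "data": {
  "plan": [
    [25, [0, 0, 0], [0, 0, 0]],
    [25, [0, 0, 0], [0, 0, 0]],
    [25, [0, 0, 0], [0, 0, 0]],
    [5, [0, 0, 0], [0, 0, 0]],
    [5, [0, 0, 0], [0, 0, 0]],
    [5, [0, 0, 0], [0, 0, 0]],
    [5, [0, 0, 0], [0, 0, 0]],
    [5, [0, 0, 0], [0, 0, 0]]
  ]
}}

```text
clock: 4.95
position: [611.9, 78.0, 151.5]
ee_rot: [-0.588, 0.809, 0.0, 0.0]
contact_force: [-0.3, 1.2, 2.4]
gripper_width: 17.4
grasp_force: 59.3
```

```bash
python3 - <<'E'
from bench import *
print(read_state())
E
```

```text
{'clock': 4.95, 'joints': array([ 3.88783884e-01,  4.35159333e-01, -1.23664545e-01, -8.75053286e-05,
       -1.01179081e+00, -7.02482132e-01]), 'joint_vel': array([ 2.82922208e-04, -1.75334634e-04, -1.03682168e-03,  5.18647299e-04,
        2.56903914e-05,  9.45702324e-05]), 'joint_efforts': array([-7.30310865e-01, -3.84309375e+01,  1.65801018e+01,  4.00262967e+00,
        2.68566515e-01,  3.03456720e-03]), 'position': array([611.91894267,  77.99914122, 151.50722993]), 'ee_rot': array([-5.87952952e-01,  8.08895121e-01,  1.44659829e-05,  9.70323281e-05]), 'contact_force': array([-0.33336946,  1.22941653,  2.35328015]), 'wrist_torque': array([ 0.44193724,  0.51155681, -0.00780757]), 'grasp_force': 59.34749364852905, 'gripper_width': 17.43191752150642}
```

Emit:
{"op": "jog_arm", "data": {
  "plan": [
    [5, [0, 0, -0.1], [0, 0, 0]],
    [5, [0, 0, -0.25], [0, 0, 0]],
    [5, [0, 0, -0.4], [0, 0, 0]],
    [5, [0, 0, -0.6], [0, 0, 0]],
    [5, [0, 0, -0.8], [0, 0, 0]],
    [5, [0, 0, -0.95], [0, 0, 0]],
    [5, [0, 0, -0.95], [0, 0, 0]],
    [5, [0, 0, -0.95], [0, 0, 0]]
  ]
}}

```text
clock: 5.95
position: [611.3, 77.8, 245.5]
ee_rot: [-0.588, 0.809, 0.0, -0.001]
contact_force: [-0.2, 0.1, -2.9]
gripper_width: 17.1
grasp_force: 59.1
```

```bash
python3 - <<'E'
from bench import *; from h import *
for n in("scene","top"):
    d=get_image(n); np.savez(f"{n}2.npz",**d)
a=load("top2.npz")["img"][130:240,150:330]; b=load("scene2.npz")["img"][120:275,120:300]
B=np.vstack([cv2.resize(a,(450,275),interpolation=cv2.INTER_CUBIC),cv2.resize(b,(450,325))[:,:]])
cv2.imwrite("pics/D.png",B[...,::-1]); s=read_state(); print(s["position"],s["contact_force"],s["wrist_torque"],s["gripper_width"])
E
```

```text
[611.29918172  77.77042789 245.17770635] [ 0.52485756 -1.23573705 -2.71712531] [-0.02730652 -0.00075121  0.02189414] 17.33557288024638
```

View pics/D.png

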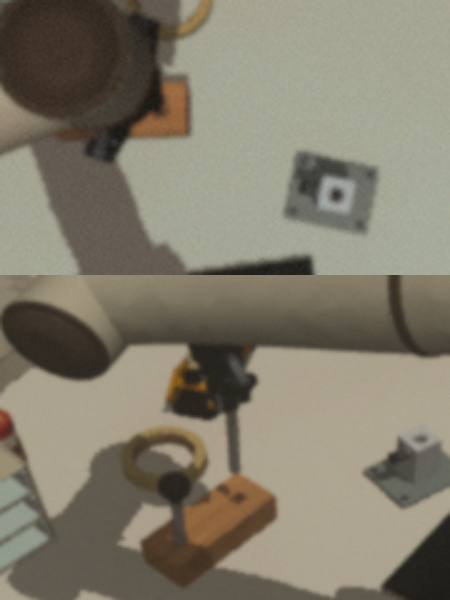

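The pole is out of the stand and roughly vertical at crop (234,440). The knob pole is still standing. I'll carry the pole to above the holder.

Emit:
{"op": "jog_arm", "data": {
  "plan": [
    [5, [0.25, 0.03, 0], [0, 0, 0]],
    [5, [0.5, 0.06, 0], [0, 0, 0]],
    [5, [0.75, 0.1, 0], [0, 0, 0]],
    [5, [1, 0.14, 0], [0, 0, 0]]
  ]
}}

```text
clock: 6.55
position: [566.6, -14.9, 246.5]
ee_rot: [-0.588, 0.809, -0.0, 0.0]
contact_force: [-0.5, -0.6, -1.5]
gripper_width: 17.3
grasp_force: 59.0
```

Emit:
{"op": "jog_arm", "data": {
  "plan": [
    [5, [0.25, 0.03, 0], [0, 0, 0]],
    [5, [0.5, 0.06, 0], [0, 0, 0]],
    [5, [0.75, 0.1, 0], [0, 0, 0]],
    [5, [1, 0.14, 0], [0, 0, 0]],
    [5, [1, 0.14, 0], [0, 0, 0]]
  ]
}}

```text
clock: 7.18
position: [522.4, -105.6, 246.6]
ee_rot: [-0.587, 0.81, -0.0, 0.0]
contact_force: [-0.0, 0.4, -2.6]
gripper_width: 17.0
grasp_force: 59.0
```

Emit:
{"op": "jog_arm", "data": {
  "plan": [
    [5, [0.1, 0, 0], [0, 0, 0]],
    [5, [0.2, 0, 0], [0, 0, 0]],
    [5, [0.2, 0, 0], [0, 0, 0]],
    [5, [0.2, 0, 0], [0, 0, 0]],
    [5, [0.2, 0, 0], [0, 0, 0]]
  ]
}}

```text
clock: 7.8
position: [517.5, -122.4, 246.3]
ee_rot: [-0.588, 0.809, 0.0, 0.0]
contact_force: [-0.1, 0.7, -2.3]
gripper_width: 17.4
grasp_force: 59.0
```

```bash
python3 - <<'E'
from bench import *; from h import *
np.set_printoptions(precision=1,suppress=True)
for n in("scene","top"):
    d=get_image(n); np.savez(f"{n}3.npz",**d)
s=read_state(); p=s["position"]; print(p,s["ee_rot"],s["contact_force"],s["wrist_torque"])
d=load("scene3.npz")
for z in (p[2]-136,p[2]-100,p[2]-40,p[2]): print("proj",proj(d,[p[0],p[1],z]))
print("mouth",proj(d,[516.5,-123.5,85]))
b=cv2.resize(d["img"][120:240,240:340],None,fx=4.8,fy=4.8,interpolation=cv2.INTER_CUBIC)
a=cv2.resize(load("top3.npz")["img"][160:250,230:330],None,fx=3,fy=3,interpolation=cv2.INTER_CUBIC)
c=np.zeros((576,790,3),np.uint8); c[:,:480]=b; c[:270,485:785]=a
cv2.imwrite("pics/E.png",c[...,::-1])
E
```

```text
[ 517.5 -122.5  246.3] [-0.6  0.8  0.  -0. ] [ 0.5 -0.6 -1.9] [ 0.  0. -0.]
proj [287.9 191.4]
proj [288.7 182.9]
proj [290. 168.]
proj [290.9 157.3]
mouth [287.9 197.1]
```

View pics/E.png

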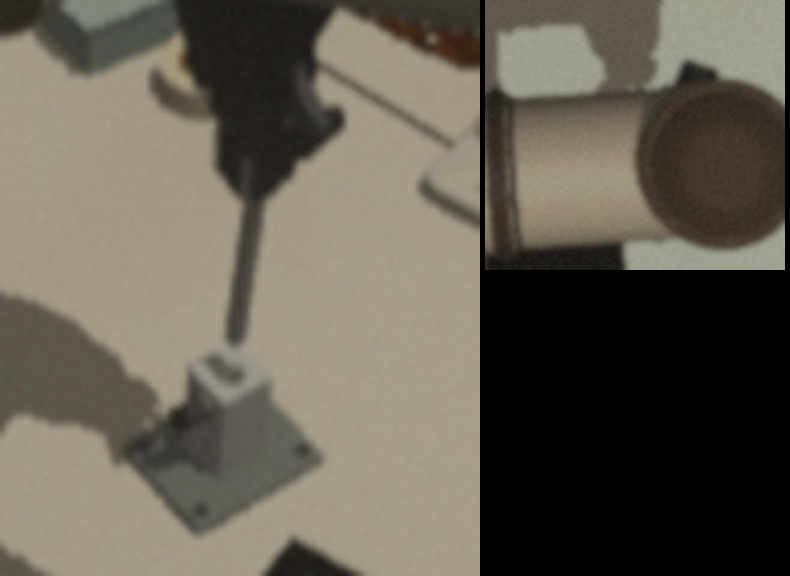

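The foot at crop (234,343), about px (288.5,191.4), is nearly over the bore at crop (228,368). The shaft looks slightly tilted, so I'll fit it in the tool's x–z plane.

```bash
cat >> h.py <<'E'
def shaft(d,p,v0,v1,n=(-.951,.309),win=14):
    """fit shaft centreline in the vertical plane through p with normal n; returns foot-ward line: offset s along tool x (-.309,-.951) vs z"""
    V=cv2.cvtColor(d["img"],cv2.COLOR_RGB2GRAY).astype(float); K,T=d["intrinsics"],d["extrinsics"]; out=[]
    for v in range(v0,v1):
        u0=int(round(proj(d,[p[0],p[1],p[2]-50-(v-v0)*2.5])[0])); us=np.arange(u0-win,u0+win+1); r=V[v,us]
        w=np.clip(np.median(r)-12-r,0,None); u=(us*w).sum()/w.sum()
        ry=T[:3,:3]@np.array([(u-K[0,2])/K[0,0],(v-K[1,2])/K[1,1],1]); N=np.array([*n,0])
        X=T[:3,3]+ry*(N@(p-T[:3,3]))/(N@ry); out.append((u,v,(X-p)[:2]@np.array([-.309,-.951]),X[2]))
    o=np.array(out); k=np.polyfit(o[:,3],o[:,2],1); return o,k
E
python3 - <<'E'
from h import *
np.set_printoptions(precision=2,suppress=True)
d=load("scene3.npz"); p=np.array([517.5,-122.5,246.3])
o,k=shaft(d,p,164,190); print(o[::4]); print("slope",k[0],"at foot z110",np.polyval(k,110),"at grip z265",np.polyval(k,265), "resid",np.std(o[:,2]-np.polyval(k,o[:,3])))
V=cv2.cvtColor(d["img"],cv2.COLOR_RGB2GRAY); print(V[186:196,280:298])
E
```

```text
[[292.08 164.     5.6  218.6 ]
 [291.6  168.     5.22 203.44]
 [290.91 172.     4.18 188.33]
 [290.38 176.     3.65 172.66]
 [289.83 180.     3.03 156.73]
 [289.18 184.     2.04 140.67]
 [288.75 188.     1.82 123.87]]
slope 0.04408226200754293 at foot z110 0.9398622624288451 at grip z265 7.772612873597998 resid 0.16999372355425715
[[157 157 157 157 156 158 143  96  68  68  74 102 145 157 157 156 159 156]
 [155 157 157 156 157 158 142  95  68  69  78 108 145 156 156 156 156 157]
 [157 156 158 157 157 156 141  92  69  69  81 117 149 156 157 158 158 156]
 [158 156 157 157 155 153 136  89  66  69  86 124 151 158 157 157 157 157]
 [156 158 158 157 156 153 136  97  72  76  96 135 153 158 158 157 158 157]
 [157 157 158 158 155 156 146 117  92  99 122 148 156 158 156 157 157 157]
 [156 156 156 154 152 153 151 139 122 127 146 153 157 158 155 157 154 156]
 [156 155 148 139 133 135 143 147 142 142 148 154 154 155 155 157 157 159]
 [153 144 132 112 100 105 125 141 144 144 146 150 152 154 157 156 155 158]
 [147 139 124  99  88  88 102 126 132 137 140 147 148 154 155 158 157 159]]
```

Emit:
{"op": "jog_arm", "data": {
  "plan": [
    [5, [-0.03, 0.006, 0], [0, 0.02, 0]],
    [5, [-0.057, 0.006, 0], [0, 0.042, 0]],
    [5, [-0.057, 0.006, 0], [0, 0.042, 0]],
    [5, [-0.057, 0.006, 0], [0, 0.042, 0]],
    [5, [-0.057, 0.006, 0], [0, 0.042, 0]]
  ]
}}

```text
clock: 8.52
position: [518.5, -117.2, 246.4]
ee_rot: [-0.588, 0.809, -0.013, -0.018]
contact_force: [0.3, -0.0, -2.5]
gripper_width: 17.2
grasp_force: 58.9
```

```bash
python3 - <<'E'
from bench import *; from h import *
np.set_printoptions(precision=2,suppress=True)
d=get_image("scene"); np.savez("scene4.npz",**d)
S=[read_state() for _ in range(3)]; s=S[-1]; p=s["position"]; print(p,s["ee_rot"],s["contact_force"],s["wrist_torque"])
o,k=shaft(d,p,164,190); print(o[::6]); print("slope",k[0],"foot z110",np.polyval(k,110)*np.array([-.309,-.951])+p[:2])
V=cv2.cvtColor(d["img"],cv2.COLOR_RGB2GRAY); print(V[186:206,278:300])
E
```

```text
[ 518.53 -117.23  246.37] [-0.59  0.81 -0.01 -0.02] [ 0.08 -0.29 -2.07] [ 0.12 -0.04  0.03]
[[290.92 164.     6.75 221.26]
 [290.42 170.     6.87 198.13]
 [289.89 176.     6.91 174.36]
 [289.34 182.     6.87 149.91]
 [288.86 188.     7.05 124.59]]
slope -0.0006854203542600469 foot z110 [ 516.39 -123.81]
[[157 156 158 156 155 156 157 156 144 102  68  66  76 104 145 156 155 157
  157 157 156 158]
 [156 156 156 157 157 155 157 157 143  98  68  66  77 107 146 157 157 158
  157 158 156 158]
 [157 156 156 156 158 156 158 154 145  93  69  67  78 110 147 156 157 156
  156 157 158 156]
 [159 155 156 157 157 157 156 155 141  97  68  70  83 118 150 157 155 157
  158 157 155 157]
 [158 157 157 157 155 156 157 158 144 104  73  74  88 127 152 156 157 159
  156 157 156 156]
 [157 155 157 156 156 156 157 156 149 123  97  94 107 137 154 156 155 157
  156 158 157 156]
 [154 154 156 156 156 152 151 149 150 141 125 124 134 148 153 155 156 156
  157 157 157 157]
 [158 156 155 152 148 137 132 133 144 146 142 142 146 154 155 157 158 158
  156 158 157 158]
 [158 157 151 143 130 111  99 103 126 143 145 144 1
[... 365 characters left out ...]
6  86 105 136 148 148 144 145
  147 153 156 157]
 [139  93  80 103 127 142 143 128 113 104  97 103 120 142 144 142 132 127
  134 150 156 157]
 [129  87  67  80 104 126 140 143 134 128 123 130 136 141 134 125 111 108
  122 150 156 155]
 [128  83  62  71  88 105 126 144 146 146 141 139 134 126 112 102  93  99
  126 149 155 156]
 [122  80  59  71  80  87 103 130 144 145 140 130 115 102  95  92  92  97
  120 146 155 156]
 [104  70  59  63  76  84  85 104 127 131 121 108  98  93  91  90  92  95
  115 137 151 155]
 [ 71  60  59  58  69  82  76  83 100 105 100  93  94  92  92  91  88  91
  100 123 140 152]
 [ 49  55  58  55  60  68  68  72  81  92  90  92  91  93  90  91  89  91
   95 104 122 142]]
```

Now it's vertical, with the foot at (516.4,−123.8) over the bore. I'll enter the mouth slowly. Straight down in tool axes is z with x = −0.044 z.

Emit:
{"op": "jog_arm", "data": {
  "plan": [
    [5, [-0.0044, 0, 0.1], [0, 0, 0]],
    [5, [-0.0088, 0, 0.2], [0, 0, 0]],
    [5, [-0.0106, 0, 0.24], [0, 0, 0]],
    [5, [-0.012, 0, 0.27], [0, 0, 0]],
    [5, [-0.0132, 0, 0.3], [0, 0, 0]],
    [5, [-0.0132, 0, 0.3], [0, 0, 0]],
    [5, [-0.0132, 0, 0.3], [0, 0, 0]]
  ]
}}

```text
clock: 9.45
position: [518.7, -117.1, 216.5]
ee_rot: [-0.588, 0.809, -0.013, -0.018]
contact_force: [0.7, -1.4, -1.7]
gripper_width: 17.4
grasp_force: 59.0
```

Emit:
{"op": "jog_arm", "data": {
  "plan": [
    [5, [-0.0009, 0, 0.02], [0, 0, 0]],
    [5, [-0.0018, 0, 0.04], [0, 0, 0]],
    [5, [-0.0018, 0, 0.04], [0, 0, 0]],
    [5, [-0.0018, 0, 0.04], [0, 0, 0]]
  ]
}}

```text
clock: 9.95
position: [518.7, -117.0, 212.2]
ee_rot: [-0.588, 0.809, -0.013, -0.018]
contact_force: [0.3, 0.6, -1.4]
gripper_width: 17.3
grasp_force: 58.8
```

Emit:
{"op": "jog_arm", "data": {
  "plan": [
    [5, [-0.0009, 0, 0.02], [0, 0, 0]],
    [5, [-0.0018, 0, 0.04], [0, 0, 0]],
    [5, [-0.0018, 0, 0.04], [0, 0, 0]],
    [5, [-0.0018, 0, 0.04], [0, 0, 0]]
  ]
}}

```text
clock: 10.45
position: [518.7, -117.0, 208.2]
ee_rot: [-0.588, 0.809, -0.013, -0.018]
contact_force: [1.4, 1.3, -2.1]
gripper_width: 17.3
grasp_force: 58.8
```

```bash
python3 - <<'E'
from bench import *; from h import *
np.set_printoptions(precision=2,suppress=True)
d=get_image("scene"); np.savez("scene5.npz",**d)
s=read_state(); p=s["position"]; print(p,s["contact_force"],s["wrist_torque"])
o,k=shaft(d,p,174,191); print(o[::4]); print("slope",k[0],"foot z110",np.polyval(k,110)*np.array([-.309,-.951])+p[:2])
E
```

```text
[ 518.69 -117.03  208.17] [ 1.24  1.05 -3.39] [ 0.4  -0.59  0.03]
[[289.88 174.     6.6  182.55]
 [289.54 178.     6.64 166.46]
 [289.19 182.     6.67 150.05]
 [288.87 186.     6.8  133.25]
 [288.55 190.     6.91 116.12]]
slope -0.0012650195756262212 foot z110 [ 516.6  -123.46]
```

Emit:
{"op": "jog_arm", "data": {
  "plan": [
    [5, [-0.006, -0.003, 0.0], [0, 0, 0]],
    [5, [-0.007, -0.003, 0.02], [0, 0, 0]],
    [5, [-0.007, -0.003, 0.02], [0, 0, 0]],
    [5, [-0.007, -0.003, 0.02], [0, 0, 0]]
  ]
}}

```text
clock: 11.0
position: [518.8, -116.6, 206.1]
ee_rot: [-0.588, 0.809, -0.013, -0.018]
contact_force: [0.2, 0.3, -2.7]
gripper_width: 17.3
grasp_force: 59.1
```

```bash
cat > st.py <<'E'
from bench import *; import numpy as np
np.set_printoptions(precision=2,suppress=True)
s=read_state(); print(s["clock"],s["position"],s["contact_force"],s["wrist_torque"],"depth est",85-(s["position"][2]-136.5))
E
python3 st.py
```

```text
11.0 [ 518.78 -116.64  206.06] [ 0.17  0.32 -2.66] [ 0.27 -0.24 -0.04] depth est 15.443811088210651
```

Emit:
{"op": "jog_arm", "data": {
  "plan": [
    [5, [-0.0005, 0, 0.01], [0, 0, 0]],
    [5, [-0.0009, 0, 0.02], [0, 0, 0]],
    [5, [-0.0009, 0, 0.02], [0, 0, 0]]
  ]
}}

```text
clock: 11.38
position: [518.9, -116.7, 204.1]
ee_rot: [-0.588, 0.809, -0.013, -0.018]
contact_force: [-0.1, 0.5, -2.6]
gripper_width: 17.2
grasp_force: 59.0
```

Emit:
{"op": "jog_arm", "data": {
  "plan": [
    [5, [-0.0005, 0, 0.01], [0, 0, 0]],
    [5, [-0.0009, 0, 0.02], [0, 0, 0]],
    [5, [-0.0009, 0, 0.02], [0, 0, 0]]
  ]
}}

```text
clock: 11.75
position: [519.0, -116.7, 202.3]
ee_rot: [-0.588, 0.809, -0.013, -0.018]
contact_force: [0.1, -0.3, -0.7]
gripper_width: 17.4
grasp_force: 59.3
```

```bash
python3 st.py
```

```text
11.75 [ 519.04 -116.71  202.34] [ 0.12 -0.32 -0.71] [ 0.   -0.05 -0.02] depth est 19.158103843408583
```

Emit:
{"op": "jog_arm", "data": {
  "plan": [
    [5, [-0.0005, 0, 0.01], [0, 0, 0]],
    [5, [-0.0009, 0, 0.02], [0, 0, 0]],
    [5, [-0.0009, 0, 0.02], [0, 0, 0]]
  ]
}}

```text
clock: 12.12
position: [519.4, -116.8, 201.1]
ee_rot: [-0.588, 0.809, -0.014, -0.017]
contact_force: [-0.8, -0.3, 5.7]
gripper_width: 17.2
grasp_force: 59.9
```

Emit:
{"op": "jog_arm", "data": {
  "plan": [
    [5, [-0.0005, 0, 0.01], [0, 0, 0]],
    [5, [-0.0009, 0, 0.02], [0, 0, 0]],
    [5, [-0.0009, 0, 0.02], [0, 0, 0]]
  ]
}}

```text
clock: 12.5
position: [519.7, -116.9, 200.1]
ee_rot: [-0.588, 0.809, -0.014, -0.017]
contact_force: [-2.5, 0.0, 9.4]
gripper_width: 17.1
grasp_force: 60.6
```

```bash
python3 st.py
```

```text
12.5 [ 519.67 -116.89  200.14] [-2.48  0.05  9.41] [ 0.12  0.93 -0.03] depth est 21.359328687827173
```

Emit:
{"op": "jog_arm", "data": {
  "plan": [
    [5, [0.001, 0.005, 0.01], [0, 0, 0]],
    [5, [0.0005, 0.005, 0.02], [0, 0, 0]],
    [5, [0.0005, 0.005, 0.02], [0, 0, 0]]
  ]
}}

```text
clock: 12.88
position: [519.6, -117.0, 199.5]
ee_rot: [-0.588, 0.808, -0.015, -0.017]
contact_force: [-3.1, 2.4, 15.1]
gripper_width: 17.3
grasp_force: 61.4
```

```bash
python3 st.py
```

```text
12.875 [ 519.65 -116.95  199.53] [-3.07  2.35 15.07] [ 0.35  1.31 -0.06] depth est 21.97104502557866
```

Emit:
{"op": "jog_arm", "data": {
  "plan": [
    [5, [0.001, 0.005, 0.005], [0, 0, 0]],
    [5, [0.001, 0.005, 0.01], [0, 0, 0]],
    [5, [0.001, 0.005, 0.01], [0, 0, 0]]
  ]
}}

```text
clock: 13.25
position: [519.5, -117.0, 199.3]
ee_rot: [-0.588, 0.808, -0.015, -0.016]
contact_force: [-3.3, 1.4, 16.7]
gripper_width: 17.6
grasp_force: 61.8
```

```bash
python3 st.py
```

```text
13.25 [ 519.52 -116.96  199.3 ] [-3.34  1.35 16.74] [ 0.48  1.55 -0.1 ] depth est 22.1998852733243
```

Emit:
{"op": "jog_arm", "data": {
  "plan": [
    [5, [0.002, 0.008, 0.0], [0, 0, 0]],
    [5, [0.002, 0.008, 0.005], [0, 0, 0]],
    [5, [0.002, 0.008, 0.01], [0, 0, 0]],
    [5, [0.002, 0.008, 0.01], [0, 0, 0]]
  ]
}}

```text
clock: 13.75
position: [519.3, -117.0, 199.1]
ee_rot: [-0.589, 0.808, -0.016, -0.016]
contact_force: [-3.5, 1.9, 20.1]
gripper_width: 17.3
grasp_force: 62.0
```

```bash
python3 st.py
```

```text
13.75 [ 519.3  -116.96  199.1 ] [-3.5   1.88 20.06] [ 0.58  1.51 -0.09] depth est 22.404893702921697
```

The foot has been pushed about 1.5 mm towards +x by arm compliance. I'll take out that lean, then push on a little.

Emit:
{"op": "jog_arm", "data": {
  "plan": [
    [5, [0, 0, 0.0], [-0.008, 0, 0]],
    [5, [0, 0, 0.0], [-0.012, 0, 0]],
    [5, [0, 0, 0.0], [-0.012, 0, 0]]
  ]
}}

```text
clock: 14.12
position: [520.3, -117.2, 199.1]
ee_rot: [-0.588, 0.808, -0.012, -0.019]
contact_force: [-1.9, 0.4, 17.5]
gripper_width: 17.4
grasp_force: 61.7
```

```bash
python3 st.py
```

```text
14.125 [ 520.28 -117.17  199.1 ] [-1.89  0.36 17.46] [ 0.03  0.8  -0.06] depth est 22.397504862610276
```

Emit:
{"op": "jog_arm", "data": {
  "plan": [
    [5, [0.003, 0.01, 0.0], [0, 0, 0]],
    [5, [0.003, 0.01, 0.005], [0, 0, 0]],
    [5, [0.003, 0.01, 0.01], [0, 0, 0]],
    [5, [0.003, 0.01, 0.01], [0, 0, 0]]
  ]
}}

```text
clock: 14.62
position: [520.0, -117.2, 199.0]
ee_rot: [-0.589, 0.808, -0.012, -0.018]
contact_force: [-1.4, 1.6, 21.1]
gripper_width: 17.7
grasp_force: 62.2
```

```bash
python3 st.py
```

```text
14.625 [ 519.95 -117.18  198.96] [-1.37  1.63 21.07] [ 0.16  0.69 -0.02] depth est 22.53788662088985
```

Emit:
{"op": "jog_arm", "data": {
  "plan": [
    [5, [0.01, 0, 0.003], [0, 0, 0]],
    [5, [0, 0.01, 0.005], [0, 0, 0]],
    [5, [-0.01, 0, 0.005], [0, 0, 0]],
    [5, [0, -0.01, 0.005], [0, 0, 0]],
    [5, [0, 0, 0.005], [0, 0, 0]]
  ]
}}

```text
clock: 15.25
position: [519.8, -117.1, 197.6]
ee_rot: [-0.588, 0.808, -0.012, -0.018]
contact_force: [1.0, 0.6, 17.1]
gripper_width: 17.7
grasp_force: 61.4
```

```bash
python3 st.py
```

```text
15.25 [ 519.79 -117.12  197.59] [ 0.97  0.58 17.07] [-0.11  0.09  0.07] depth est 23.906081134589186
```

Emit:
{"op": "jog_arm", "data": {
  "plan": [
    [5, [0.008, 0, 0.003], [0, 0, 0]],
    [5, [0, 0.008, 0.005], [0, 0, 0]],
    [5, [-0.008, 0, 0.008], [0, 0, 0]],
    [5, [0, -0.008, 0.01], [0, 0, 0]],
    [5, [0, 0, 0.01], [0, 0, 0]]
  ]
}}

```text
clock: 15.88
position: [519.7, -117.1, 196.1]
ee_rot: [-0.588, 0.808, -0.012, -0.018]
contact_force: [0.7, 1.0, 14.5]
gripper_width: 17.4
grasp_force: 61.1
```

```bash
python3 st.py
```

```text
15.875 [ 519.69 -117.1   196.12] [ 0.66  1.05 14.51] [-0.19 -0.05  0.04] depth est 25.375508552364437
```

Emit:
{"op": "jog_arm", "data": {
  "plan": [
    [5, [0, 0, 0.005], [0, 0, 0]],
    [5, [0, 0, 0.01], [0, 0, 0]],
    [5, [0, 0, 0.01], [0, 0, 0]]
  ]
}}

```text
clock: 16.25
position: [519.7, -117.1, 194.9]
ee_rot: [-0.588, 0.808, -0.012, -0.018]
contact_force: [1.0, 0.1, 13.8]
gripper_width: 17.3
grasp_force: 61.1
```

```bash
python3 st.py
```

```text
16.25 [ 519.66 -117.13  194.95] [ 1.    0.1  13.76] [-0.2  -0.03  0.02] depth est 26.551891102793405
```

Emit:
{"op": "jog_arm", "data": {
  "plan": [
    [5, [-0.0005, 0, 0.01], [0, 0, 0]],
    [5, [-0.0009, 0, 0.02], [0, 0, 0]]
  ]
}}

```text
clock: 16.5
position: [519.7, -117.1, 193.0]
ee_rot: [-0.588, 0.808, -0.012, -0.018]
contact_force: [0.1, 0.8, 10.6]
gripper_width: 17.0
grasp_force: 60.8
```

Emit:
{"op": "jog_arm", "data": {
  "plan": [
    [5, [-0.0005, 0, 0.01], [0, 0, 0]],
    [5, [-0.0009, 0, 0.02], [0, 0, 0]]
  ]
}}

```text
clock: 16.75
position: [519.6, -117.1, 190.9]
ee_rot: [-0.588, 0.808, -0.012, -0.018]
contact_force: [1.5, -0.1, 10.5]
gripper_width: 17.5
grasp_force: 60.9
```

```bash
python3 st.py
```

```text
16.75 [ 519.63 -117.13  190.9 ] [ 1.53 -0.13 10.47] [-0.07 -0.11  0.08] depth est 30.60071548323529
```

Emit:
{"op": "jog_arm", "data": {
  "plan": [
    [5, [-0.0004, 0, 0.008], [0, 0, 0]],
    [5, [-0.0007, 0, 0.015], [0, 0, 0]]
  ]
}}

```text
clock: 17.0
position: [519.6, -117.1, 189.2]
ee_rot: [-0.588, 0.808, -0.012, -0.018]
contact_force: [0.6, 0.3, 12.7]
gripper_width: 17.4
grasp_force: 60.9
```

Emit:
{"op": "jog_arm", "data": {
  "plan": [
    [5, [-0.0004, 0, 0.008], [0, 0, 0]],
    [5, [-0.0007, 0, 0.015], [0, 0, 0]]
  ]
}}

```text
clock: 17.25
position: [519.6, -117.1, 187.8]
ee_rot: [-0.588, 0.808, -0.012, -0.018]
contact_force: [0.5, 0.7, 13.5]
gripper_width: 17.5
grasp_force: 61.2
```

Emit:
{"op": "jog_arm", "data": {
  "plan": [
    [5, [-0.0004, 0, 0.008], [0, 0, 0]],
    [5, [-0.0007, 0, 0.015], [0, 0, 0]]
  ]
}}

```text
clock: 17.5
position: [519.6, -117.1, 186.2]
ee_rot: [-0.588, 0.808, -0.012, -0.018]
contact_force: [0.9, -0.1, 12.7]
gripper_width: 17.3
grasp_force: 60.9
```

```bash
python3 st.py
```

```text
17.5 [ 519.58 -117.09  186.23] [ 0.9  -0.12 12.66] [-0.27 -0.19 -0.05] depth est 35.27209039709058
```

Emit:
{"op": "jog_arm", "data": {
  "plan": [
    [5, [-0.0003, 0, 0.007], [0, 0, 0]],
    [5, [-0.0006, 0, 0.014], [0, 0, 0]]
  ]
}}

```text
clock: 17.75
position: [519.6, -117.1, 184.8]
ee_rot: [-0.588, 0.808, -0.012, -0.018]
contact_force: [0.2, 0.5, 13.7]
gripper_width: 17.4
grasp_force: 61.1
```

Emit:
{"op": "jog_arm", "data": {
  "plan": [
    [5, [-0.0003, 0, 0.005], [0, 0, 0]],
    [5, [-0.0005, 0, 0.01], [0, 0, 0]]
  ]
}}

```text
clock: 18.0
position: [519.6, -117.1, 183.8]
ee_rot: [-0.588, 0.808, -0.012, -0.018]
contact_force: [1.1, -0.7, 12.5]
gripper_width: 17.3
grasp_force: 60.9
```

Emit:
{"op": "jog_arm", "data": {
  "plan": [
    [5, [-0.0003, 0, 0.005], [0, 0, 0]],
    [5, [-0.0005, 0, 0.01], [0, 0, 0]]
  ]
}}

```text
clock: 18.25
position: [519.5, -117.1, 182.7]
ee_rot: [-0.588, 0.808, -0.012, -0.018]
contact_force: [1.2, -1.0, 12.1]
gripper_width: 17.8
grasp_force: 60.9
```

Emit:
{"op": "jog_arm", "data": {
  "plan": [
    [5, [-0.0003, 0, 0.005], [0, 0, 0]],
    [5, [-0.0005, 0, 0.01], [0, 0, 0]]
  ]
}}

```text
clock: 18.5
position: [519.5, -117.1, 181.7]
ee_rot: [-0.588, 0.808, -0.012, -0.018]
contact_force: [0.6, 0.8, 12.7]
gripper_width: 17.3
grasp_force: 60.8
```

Emit:
{"op": "jog_arm", "data": {
  "plan": [
    [5, [-0.0003, 0, 0.005], [0, 0, 0]],
    [5, [-0.0005, 0, 0.01], [0, 0, 0]]
  ]
}}

```text
clock: 18.75
position: [519.6, -117.1, 180.7]
ee_rot: [-0.588, 0.808, -0.012, -0.018]
contact_force: [0.9, -0.3, 12.3]
gripper_width: 17.3
grasp_force: 60.8
```

Emit:
{"op": "jog_arm", "data": {
  "plan": [
    [5, [-0.0003, 0, 0.005], [0, 0, 0]],
    [5, [-0.0005, 0, 0.01], [0, 0, 0]]
  ]
}}

```text
clock: 19.0
position: [519.5, -117.1, 179.7]
ee_rot: [-0.588, 0.808, -0.012, -0.018]
contact_force: [0.3, -1.0, 13.9]
gripper_width: 17.5
grasp_force: 60.8
```

Emit:
{"op": "jog_arm", "data": {
  "plan": [
    [5, [-0.0003, 0, 0.005], [0, 0, 0]],
    [5, [-0.0005, 0, 0.01], [0, 0, 0]]
  ]
}}

```text
clock: 19.25
position: [519.5, -117.1, 178.6]
ee_rot: [-0.588, 0.808, -0.012, -0.018]
contact_force: [-0.2, -0.2, 12.5]
gripper_width: 17.4
grasp_force: 60.8
```

Emit:
{"op": "jog_arm", "data": {
  "plan": [
    [5, [-0.0003, 0, 0.005], [0, 0, 0]],
    [5, [-0.0005, 0, 0.01], [0, 0, 0]]
  ]
}}

```text
clock: 19.5
position: [519.5, -117.1, 177.6]
ee_rot: [-0.588, 0.808, -0.012, -0.018]
contact_force: [-0.1, -1.1, 12.8]
gripper_width: 17.3
grasp_force: 60.8
```

Emit:
{"op": "jog_arm", "data": {
  "plan": [
    [5, [-0.0003, 0, 0.005], [0, 0, 0]],
    [5, [-0.0005, 0, 0.01], [0, 0, 0]]
  ]
}}

```text
clock: 19.75
position: [519.5, -117.1, 176.6]
ee_rot: [-0.588, 0.808, -0.012, -0.018]
contact_force: [0.7, -0.5, 11.8]
gripper_width: 17.1
grasp_force: 60.8
```

Emit:
{"op": "jog_arm", "data": {
  "plan": [
    [5, [-0.0003, 0, 0.005], [0, 0, 0]],
    [5, [-0.0005, 0, 0.01], [0, 0, 0]]
  ]
}}

```text
clock: 20.0
position: [519.5, -117.1, 175.6]
ee_rot: [-0.588, 0.808, -0.012, -0.018]
contact_force: [-0.7, -0.4, 12.8]
gripper_width: 17.6
grasp_force: 60.8
```

Emit:
{"op": "jog_arm", "data": {
  "plan": [
    [5, [-0.0003, 0, 0.005], [0, 0, 0]],
    [5, [-0.0005, 0, 0.01], [0, 0, 0]]
  ]
}}

```text
clock: 20.25
position: [519.6, -117.1, 175.1]
ee_rot: [-0.588, 0.808, -0.012, -0.018]
contact_force: [-0.1, -0.7, 12.1]
gripper_width: 17.1
grasp_force: 60.8
```

Emit:
{"op": "jog_arm", "data": {
  "plan": [
    [5, [-0.0003, 0, 0.005], [0, 0, 0]],
    [5, [-0.0005, 0, 0.01], [0, 0, 0]]
  ]
}}

```text
clock: 20.5
position: [519.6, -117.1, 174.2]
ee_rot: [-0.589, 0.808, -0.012, -0.018]
contact_force: [-0.8, -0.2, 16.0]
gripper_width: 17.4
grasp_force: 61.6
```

Emit:
{"op": "jog_arm", "data": {
  "plan": [
    [5, [-0.0003, 0, 0.005], [0, 0, 0]],
    [5, [-0.0005, 0, 0.01], [0, 0, 0]]
  ]
}}

```text
clock: 20.75
position: [519.6, -117.1, 173.6]
ee_rot: [-0.589, 0.808, -0.012, -0.018]
contact_force: [-1.0, 0.1, 17.4]
gripper_width: 17.1
grasp_force: 61.4
```

```bash
python3 st.py
```

```text
20.75 [ 519.65 -117.15  173.55] [-0.96  0.1  17.38] [-0.13  0.3   0.01] depth est 47.94768537352434
```

Emit:
{"op": "jog_arm", "data": {
  "plan": [
    [5, [-0.0003, 0, 0.005], [0, 0, 0]],
    [5, [-0.0005, 0, 0.01], [0, 0, 0]],
    [5, [-0.0005, 0, 0.01], [0, 0, 0]]
  ]
}}

```text
clock: 21.12
position: [519.7, -117.2, 173.1]
ee_rot: [-0.589, 0.808, -0.012, -0.018]
contact_force: [-1.6, 1.2, 19.2]
gripper_width: 17.3
grasp_force: 62.1
```

```bash
python3 st.py
```

```text
21.125 [ 519.7  -117.18  173.12] [-1.6   1.23 19.21] [-0.    0.64 -0.01] depth est 48.379847362896214
```

Emit:
{"op": "jog_arm", "data": {
  "plan": [
    [5, [-0.0002, 0, 0.004], [0, 0, 0]],
    [5, [-0.0004, 0, 0.008], [0, 0, 0]],
    [5, [-0.0004, 0, 0.008], [0, 0, 0]]
  ]
}}

```text
clock: 21.5
position: [519.7, -117.2, 172.3]
ee_rot: [-0.589, 0.808, -0.012, -0.018]
contact_force: [-0.3, -0.3, 20.1]
gripper_width: 17.1
grasp_force: 61.9
```

```bash
python3 st.py
```

```text
21.5 [ 519.71 -117.16  172.32] [-0.33 -0.35 20.06] [-0.1   0.57  0.03] depth est 49.18068523397142
```

The stop was felt at TCP z ≈ 175.4. Resistance is now about 8 N above friction, with the stop pressed about 2.7 mm. I'll ease the arm's stored load and then release.

Emit:
{"op": "jog_arm", "data": {
  "plan": [
    [5, [-0.002, -0.006, -0.01], [0.003, 0, 0]],
    [5, [-0.004, -0.012, -0.02], [0.006, 0, 0]],
    [5, [-0.005, -0.018, -0.03], [0.009, 0, 0]],
    [5, [-0.005, -0.018, -0.03], [0.009, 0, 0]]
  ]
}}

```text
clock: 22.0
position: [519.4, -117.0, 172.4]
ee_rot: [-0.588, 0.808, -0.014, -0.017]
contact_force: [-0.2, -1.1, 8.5]
gripper_width: 17.4
grasp_force: 60.5
```

```bash
python3 st.py
```

```text
22.0 [ 519.36 -116.98  172.4 ] [-0.24 -1.06  8.54] [-0.26  0.4  -0.03] depth est 49.09895041860594
```

Emit:
{"op": "jog_arm", "data": {
  "plan": [
    [5, [0, 0, -0.008], [0, 0, 0]],
    [5, [0.0005, 0, -0.012], [0, 0, 0]],
    [5, [0.0005, 0, -0.012], [0, 0, 0]]
  ]
}}

```text
clock: 22.38
position: [519.2, -116.9, 172.5]
ee_rot: [-0.588, 0.809, -0.013, -0.017]
contact_force: [1.1, -2.3, 6.5]
gripper_width: 17.1
grasp_force: 59.9
```

Emit:
{"op": "jog_arm", "data": {
  "plan": [
    [22, [0, 0, 0], [0, 0, 0]],
    [30, [0, 0, 0], [0, 0, 0]],
    [50, [0, 0, 0], [0, 0, 0]],
    [60, [0, 0, 0], [0, 0, 0]],
    [60, [0, 0, 0], [0, 0, 0]],
    [60, [0, 0, 0], [0, 0, 0]]
  ]
}}

```text
clock: 23.12
position: [517.7, -116.4, 171.2]
ee_rot: [-0.588, 0.809, -0.012, -0.019]
contact_force: [0.3, 0.0, 0.1]
gripper_width: 60.0
grasp_force: 0.0
```

```bash
python3 st.py
```

```text
23.125 [ 517.68 -116.41  171.18] [0.34 0.04 0.15] [0.09 0.01 0.07] depth est 50.31617540260629
```

Released without load. I'll raise the hand straight up by 100 mm, then another 70 mm with a move aside, and check.

Emit:
{"op": "jog_arm", "data": {
  "plan": [
    [60, [0.0088, 0, -0.2], [0, 0, 0]],
    [60, [0.0264, 0, -0.6], [0, 0, 0]],
    [60, [0.043, 0, -0.98], [0, 0, 0]],
    [60, [0.043, 0, -0.98], [0, 0, 0]],
    [60, [0.043, 0, -0.98], [0, 0, 0]]
  ]
}}

```text
clock: 23.75
position: [517.5, -116.4, 268.7]
ee_rot: [-0.588, 0.809, -0.011, -0.019]
contact_force: [-0.4, -0.2, -0.2]
gripper_width: 60.1
grasp_force: 0.0
```

Emit:
{"op": "jog_arm", "data": {
  "plan": [
    [60, [0.6, 0, -0.2], [0, 0, 0]],
    [60, [1, 0, -0.2], [0, 0, 0]],
    [60, [1, 0, -0.2], [0, 0, 0]]
  ]
}}

```text
clock: 24.12
position: [486.1, -212.5, 292.4]
ee_rot: [-0.586, 0.81, -0.011, -0.02]
contact_force: [1.2, -0.2, -1.1]
gripper_width: 59.6
grasp_force: 0.0
```

Emit:
{"op": "jog_arm", "data": {
  "plan": [
    [60, [0.6, 0, 0], [0, 0, 0]],
    [60, [1, 0, 0], [0, 0, 0]],
    [60, [1, 0, 0], [0, 0, 0]],
    [60, [1, 0, 0], [0, 0, 0]]
  ]
}}

```text
clock: 24.62
position: [456.6, -305.1, 296.9]
ee_rot: [-0.588, 0.809, -0.011, -0.019]
contact_force: [0.7, 0.4, 0.4]
gripper_width: 60.4
grasp_force: 0.0
```

```bash
python3 st.py; python3 - <<'E'
from bench import *; from h import *
a=get_image("top")["img"][130:240,150:330]; d=get_image("scene"); b=d["img"][140:275,160:325]
B=np.vstack([cv2.resize(a,(450,275),interpolation=cv2.INTER_CUBIC),cv2.resize(b,(450,325),interpolation=cv2.INTER_CUBIC)])
cv2.imwrite("pics/F.png",B[...,::-1]); 
for z in(85,203,211): print(z,proj(d,[516.5,-123.5,z]))
E
```

```text
24.625 [ 456.59 -305.14  296.91] [0.69 0.36 0.41] [ 0.14 -0.    0.04] depth est -75.40888194315107
85 [287.90727239 197.11614657]
203 [290.43829023 168.78353339]
211 [290.62356112 166.7095819 ]
```

View pics/F.png

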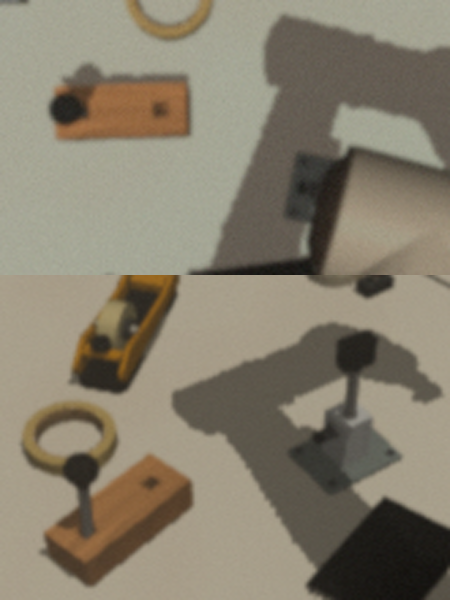

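The pole stands upright in the holder at crop (352,400). The knob pole is still in the stand, and the hand is clear. The force slope of about 2.9 N/mm matches the pad's rate, so I'm handing in.

```bash
python3 -c "from bench import job_done; print(job_done())"
```

```text
the job is handed in; nothing more can be done
None
```

The clip pole is upright in the post holder, past the plunger and bearing on the rubber stop (pressed about 2.7 mm by feel, roughly 8 N over friction). It is released and the job was handed in with no verdict returned; the knob pole still stood in the stand in the last picture.

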